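# Turn the fume-filter cartridge until it drops home, then latch it

## Robot

A 6-joint arm with a two-finger parallel gripper is mounted at the origin on the work surface. World frame = base frame: x ahead of the robot, y to its left, z up, the work surface at z = 0. Lengths are in m, angles in rad, forces in N, time in s.
With the tool pointing down it reaches from about 0.3 to 0.775 m from the base axis. Payload 14.6 kg.
Tool frame: the origin (TCP) lies midway between the tips of the shut fingers; the grasp point (between the pads) lies 19 mm behind it (env.tcp_to_grasp is the distance from the TCP to the grasp point, in m); z points along the fingers, y is the direction in which the jaws open and shut (so a half turn about z gives the same grasp; the last joint's range is limited). The gripper opens to 94 mm and grips with 3 to 60 N. Pads are 16 mm wide; open, the fingers measure 119 mm over their backs; the gripper's body (75 mm by 177 mm) begins 78 mm behind the grasp point.
Start: joints at [-1.379, 0.3, 1.521, -0, 1.321, -0.067], TCP at [0.141, -0.532, 0.177] pointing down, gripper open.
Joint ranges: [-3.03, 3.03], [-0.79, 2.21], [0.23, 2.52], [-1.04, 4.18], [0, 3.07], [-2.55, 2.55]. Speed limits (rad/s): [2.22, 2.22, 2.57, 3.14, 3.14, 3.14].

## Interface

Orientations are given as a rotation vector (axis times angle).
In Python, from bench import sensors, snapshot, get_calibration, workorder, nets, env gives the robot as it stands.
- The arm moves only by the tool carry_out, never from a script. Its argument "targets" is a list of rows, each a list of 5 numbers: the opening, from -1 (shut) to 1 (fully open), so that 0 is half open, then the shift along the tool's x, y, z in units of 30 mm (1.0 is 30 mm), then the turn about the tool's z in units of 4 degrees (1.0 is 4 degrees). In form: [[hand, x, y, z, yaw], ...]. A call has 1 to 10 rows; each row shifts and turns the commanded pose from where the row before left it, along the tool's axes as they then stand; what a row does not reach is not made up. A row lasts 1/12 s, in which the tool goes at most 41.7 mm and 7.16 degrees, less where a joint would pass 70% of its speed; a pose out of reach is approached as far as the arm can. A call with a number of a shift or a turn outside -1 to 1 is refused whole. A call with a gripper value outside its range is refused whole. The fingers move at their own pace and stop on an object; "force" is the grip in N (left out, the last holds). Time passes only in rows, so rows that do not move let the fingers close. It gives the time, the measured TCP pose, the force and the opening at its end, in the units of the state.
- sensors.sense(): the state, without advancing time (a new reading comes with each control period).
- snapshot(name): name is "scene" or "top"; returns the picture (384x512x3 uint8, blue, green, red); there is no depth.
- get_calibration(name): a dict with "vfov" (degrees; the focal length in pixels is half the picture's height over the tangent of half this angle, whatever the lens; pixels are square), "cx", "cy" (the principal point, pixels), "k1" (the pictures are not rectified: a ray, as slopes to the right and down, at radius r is drawn at 1 + k1 r^2 times it, then the intrinsics apply), "position" and "rotation" of the camera in the world. Camera axes: x right, y down, z forward; pixel columns grow to the right and rows downward; lengths in m; the calibration is good to about 2 mm. A picture is of the moment at which its call begins. get_calibration takes no time and is no camera call.
- workorder.close_job(): hands the job in, once; it reports no verdict.
Trained networks look in the newest picture that a camera, given by its name, has taken for a name from the list of things; names that differ only in an ending like _2 or _b are one class to them, and where a whole thing is asked for, a point or a joint stands for the part that bears it (a point fixed in the world has none). Each returns a list of dicts, best first, with "confidence" (0 to 1); they miss things now and then, are a little off and sometimes report something else, mostly with a low value. They report only what shows in the picture. A call takes as long as a camera call. They do not tell look-alikes from the thing itself.
- nets.boxes_of(target, camera): "xy" ([column, row] as shares, 0 to 1, of the picture: columns of its width, rows of its height, amid what is visible of it).
- nets.masks_of(target, camera): "pixels" (384x512 bool, what is visible of it) and "xy" ([column, row] as shares, 0 to 1, of the picture: columns of its width, rows of its height, amid what is visible of it).
The state is a dict: "clock": time; "joint_pos": joint angles; "joint_velocities": joint speeds; "tau": joint torques, N m; "tool_pos": TCP position; "ee_rot": TCP orientation; "ft_force": force on the tool from outside, world axes, zero at the start; "moment": the same for the moment, N m; "width": opening from 0.0 (shut) to 1.0 (fully open).
Only numpy, scipy, OpenCV 4.12 (cv2) and the standard library are available. Lean on these libraries where they do the work, as an engineer would, in place of code of your own. Each camera call takes 0.05 s, during which the arm holds its last target. There are 200 camera calls.

## Task

The round yellow filter cartridge has only been set down in the mouth of the grey bench extractor and is riding high on its keys: turn it under light pressure until the keys find their hidden notches, and press it fully home so that it lies flat in the mouth. Then swing the steel latch with the red knob fully over the cartridge's rim. Do not force the cartridge, and leave the jars, bottle, pot and cork block around it where they stand.

Things in the scene. Friction and masses are not known exactly. Their poses are not given: they have to be found in the camera images.
- unit: Grey steel bench extractor, a fixed box 220 mm (its x) by 300 mm (its y) by 90 mm high. Origin: centre of its underside, straight below the centre of the round mouth in its top; z up. Three spring-catch blocks stand round the mouth at bearings 30, 150 and 270 degrees from its x, 75 to 91 mm from the centre, 13 mm above the box top.
- mouth (a point): Centre of the mouth, at the box top (90 mm above the bench); the cartridge turns about the vertical here. Under the flange, out of sight, a fixed slick collar has four notches 90 degrees apart, 16 mm wide for 11 mm keys (about 2.5 degrees of play each way). Their bearing differs every time, has nothing to do with the box's yaw, and must be found by touch.
- handle (a point): Centre of the cartridge's black handle bar, half-way up, on the cartridge's axis; x along the bar, z up. Bar 90 mm long, 16 wide, 30 high, on a yellow flange 140 mm across and 4 mm thick whose top lies 15 mm below this point. As found it rides 12 mm high, this point 31 mm above the mouth; fully home (flange flat on the collar) it is 19 mm above.
- filter: The yellow cartridge, 0.32 to 0.46 kg; origin at the centre of the flange's underside, 19 mm below the handle point, same axes. Four keys under the flange, 90 degrees apart, slide on the collar: it turns either way, with 1 mm side play; a notch is 0.4 to 1.17 rad away. Spring catches hold it up even over the notches: a push of some 2 to 10 N clicks it down; if one side stays high, push there.
- latch (a joint): Angle of the latch, rad: 0 open (arm points along the box's -x), 1.57 fully over (arm points along the box's -y, to the mouth's centre). Turns counter-clockwise from above, stays where left, needs 1 to 2 N at the knob. The arm reaches 60 mm from the pivot, 9 to 15 mm above the box top: it passes over the rim of a cartridge that is home; one that rides high blocks it.
- latch_pivot (a point): On the latch's vertical pivot axis, at the box top, 115 mm from the mouth's centre along the box's +y. Axes as the box's.
- latch_knob (a point): Middle of the upright red knob on the latch arm, 36 mm from the pivot axis: 14 mm diameter, standing 32 mm high on the arm, from 105 to 137 mm above the bench; this point is 121 mm above the bench.
- lacquer: Bystander: amber jar with black lid, 54 mm diameter, 70 mm high; origin at the centre of its underside.
- thinner: Bystander: clear bottle with white cap, 48 mm diameter, 130 mm high; origin at the centre of its underside.
- pot: Bystander: white ceramic pot, 64 mm diameter, 60 mm high; origin at the centre of its underside.
- paint: Bystander: small white jar with orange lid, 44 mm diameter, 45 mm high, on the right end of the extractor's top; origin at the centre of its underside.
- cork_rest: Bystander: cork block 70 by 35 by 22 mm; origin at the centre of its underside.
Mind the look-alikes: they are no part of the job. Several things have the shape of the filter; the one meant has the colours described above.

How it is judged:
On the way, in this order (a step that is already met when the one before it is completed fails the run):
1. the cartridge has dropped into its notches and lies flat and fully home (z of handle in the frame of mouth below 0.0225 m and angle between handle's own z axis and vertical below 0.035 rad and horizontal distance between handle and mouth below 0.005 m), for 0.3 s.
2. the latch is swung over the rim (value of joint latch above 1.35 rad), for 0.2 s.
At the end, for the whole second after the job is handed in: The cartridge is fully home (within 3.5 mm of its seated height, tilted less than 2 degrees, on the axis of the mouth within 5 mm) and at rest, and the latch stands at more than 1.35 rad of its 1.57 (all of step 1 and value of joint latch above 1.35 rad and linear speed of filter below 0.02 m/s); the robot touches nothing.
It fails at once if the cartridge is forced (more than 60 N between fingers and cartridge) (contact force between the fingers and filter above 60 N).
It fails at once if a jar, the bottle, the pot or the cork block is moved by more than 25 mm or knocked over (distance of any of lacquer, thinner, pot, paint, cork_rest from where it was at the start of the episode above 0.025 m or angle between any of lacquer, thinner, pot, paint, cork_rest's own z axis and vertical above 0.5 rad).
It also fails if it takes over 58 s, if anything falls off the work surface, if the arm or the gripper's body presses on something with over 40 N, if the wrist force passes 120 N, or if a joint passes its speed limit or range.

## Working session

There is one attempt and no reset: what is moved stays moved. The work goes in short steps, Python scripts to look and compute and a tool call to move; the robot and the scene stay as the last step left them, time stands still between calls to the robot, and variables do not carry over. Pictures are saved under pics/ and viewed, about 8 in all and at most 12, crops included, and the job is handed in when it is done.

Besides the shell and the picture viewer there is one more tool, called after "Request:" as a command line: name --pt "numbers of a row" for each row, then --argument value for the rest. carry_out: Moves the arm, as the interface text tells. Shifts and turns lie within -1 to 1; 1 stands for 30 mm of shift or 4 degrees of turn. Its arguments: {"type":"object","properties":{"targets":{"type":"array","items":{"type":"array","items":{"type":"number","minimum":-1,"maximum":1}}},"force":{"type":"number"}},"required":["targets"]}

```bash
mkdir -p pics
cat > h.py <<'E'
import numpy as np, cv2
from bench import sensors, snapshot, get_calibration, workorder, nets, env
def cal(n):
    c=get_calibration(n); f=192/np.tan(np.radians(c["vfov"])/2)
    return c,f,np.array(c["position"]),np.array(c["rotation"]).reshape(3,3) if np.size(c["rotation"])==9 else cv2.Rodrigues(np.array(c["rotation"],float))[0]
def ray(n,u,v):
    c,f,p,R=cal(n); d=np.array([(u-c["cx"])/f,(v-c["cy"])/f]); s=d.copy()
    for _ in range(20): s=d/(1+c["k1"]*(s@s))
    return p,R@np.array([s[0],s[1],1])
def atz(n,u,v,z):
    p,d=ray(n,u,v); return p+d*(z-p[2])/d[2]
def proj(n,P):
    c,f,p,R=cal(n); q=R.T@(np.array(P)-p); s=q[:2]/q[2]; s=s*(1+c["k1"]*(s@s)); return s*f+[c["cx"],c["cy"]]
E
python3 - <<'E'
from h import *
for n in("scene","top"):
    im=snapshot(n); cv2.imwrite(f"pics/{n}0.png",im); print(get_calibration(n))
    for t in("handle","latch_knob","filter","unit"):
        print(n,t,[(round(b["confidence"],2),np.round(np.array(b["xy"])*[512,384],1)) for b in nets.boxes_of(t,n)])
print(sensors.sense())
E
```

```text
{'vfov': 47.76700261601959, 'cx': 254.0405341544112, 'cy': 195.9952246583277, 'k1': -0.10879370375169105, 'position': array([ 1.16869864, -0.25223483,  1.02294561]), 'rotation': array([-2.2072709 , -1.37505923,  0.4375222 ])}
scene handle [(0.83, array([305.8, 183.2])), (0.68, array([201.1, 235.6])), (0.66, array([162.7, 170.7]))]
scene latch_knob [(0.64, array([241.8, 214. ]))]
scene filter [(0.94, array([195.6, 236.2])), (0.74, array([166., 171.])), (0.73, array([302.7, 181. ])), (0.69, array([224.6, 160.7]))]
scene unit [(0.89, array([206.6, 259. ]))]
{'vfov': 43.83108420762846, 'cx': 255.96938144192706, 'cy': 199.12024620005462, 'k1': -0.1530707286877146, 'position': array([0.30540917, 0.04682888, 1.33167605]), 'rotation': array([-2.10586464,  2.11182877, -0.23197466])}
top handle [(0.95, array([334. , 173.8])), (0.88, array([330.4, 286.3])), (0.74, array([345.3, 132. ])), (0.61, array([204.4, 206.8])), (0.59, array([262.9, 270.3]))]
top latch_knob [(0.49, array([284.5, 175.3]))]
top filter [(0.96, array([329.7, 286.2])), (0.78, array([329.2, 175.9])), (0.6, array([204.4, 207. ])), (0.56, array([262.7, 268.8]))]
top unit [(0.59, array([313.7, 197.4]))]
{'clock': 0.5, 'joint_pos': array([-1.37860705e+00,  2.99908143e-01,  1.52104550e+00,  3.71779091e-05,
        1.32069575e+00, -6.66030376e-02]), 'joint_velocities': array([-0.00041816, -0.00093714, -0.00110384,  0.00023765, -0.00214022,
       -0.00132923]), 'tau': array([-7.16990344e-04, -5.31345391e+01, -3.52739346e+01,  7.08392914e-02,
        2.14954308e-02, -4.43696263e-05]), 'tool_pos': array([ 0.14075278, -0.53165494,  0.17662184]), 'ee_rot': array([-3.11527238e+00, -4.05354637e-01, -5.08757478e-05]), 'ft_force': array([0.68509974, 0.5270688 , 0.74458538]), 'moment': array([ 0.0367141 ,  0.00040572, -0.0277697 ]), 'width': 0.9968650727325762}
```

```bash
python3 -c "
import cv2,numpy as np
a=cv2.imread('pics/scene0.png');b=cv2.imread('pics/top0.png')
cv2.imwrite('pics/top0b.png',cv2.resize(b,(800,600),interpolation=2))"
```

```text
(no output)
```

View pics/top0b.png

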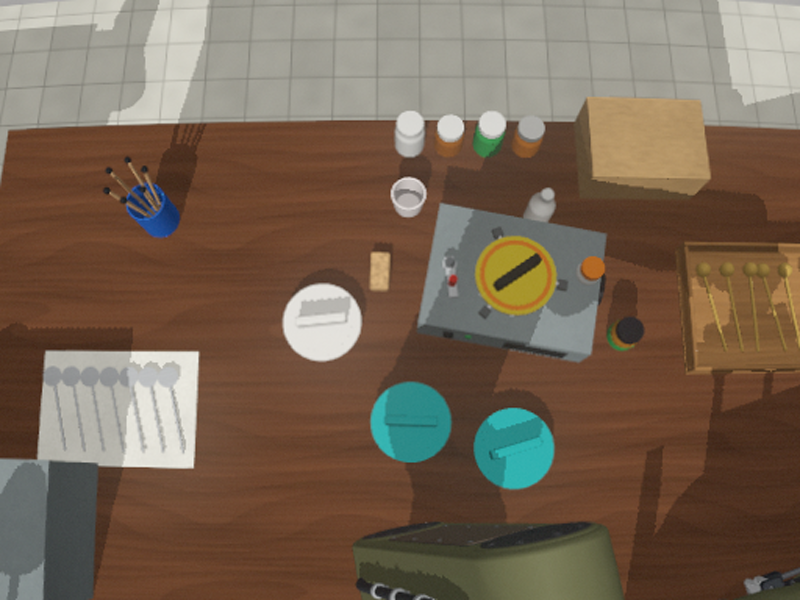

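View pics/scene0.png

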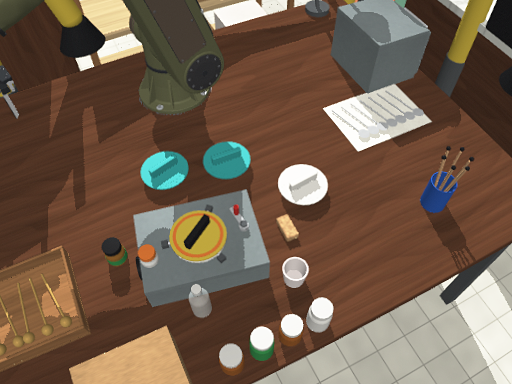

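Run:
```python
from h import *
for n,roi in(("top",(270,120,400,240)),("scene",(125,180,280,310))):
    im=cv2.imread(f"pics/{n}0.png"); hsv=cv2.cvtColor(im,cv2.COLOR_BGR2HSV)
    m=np.zeros(im.shape[:2],np.uint8); x0,y0,x1,y1=roi; m[y0:y1,x0:x1]=1
    yel=((hsv[...,0]>12)&(hsv[...,0]<35)&(hsv[...,1]>140)&(hsv[...,2]>90)&(m>0)).astype(np.uint8)
    k,l,st,ce=cv2.connectedComponentsWithStats(yel); i=1+st[1:,4].argmax()
    c=max(cv2.findContours((l==i).astype(np.uint8),0,1)[0],key=cv2.contourArea)
    W=np.array([atz(n,u,v,.106)[:2] for u,v in cv2.convexHull(c)[:,0]])
    A=np.c_[2*W,np.ones(len(W))]; s=np.linalg.lstsq(A,(W**2).sum(1),rcond=None)[0]
    print(n,"flange c",s[:2],"r",np.sqrt(s[2]+s[:2]@s[:2]))
    hull=np.zeros_like(m); cv2.fillPoly(hull,[cv2.convexHull(c)],1)
    bl=((im.max(2)<75)&(hull>0)).astype(np.uint8)
    k,l,st,ce=cv2.connectedComponentsWithStats(bl); i=1+st[1:,4].argmax()
    ys,xs=np.where(l==i); P=np.array([atz(n,u,v,.136)[:2] for u,v in zip(xs,ys)])
    d=P-P.mean(0); w,V=np.linalg.eigh(d.T@d/len(d)); print(" bar c",P.mean(0),"ang",np.degrees(np.arctan2(V[1,1],V[0,1])),np.sqrt(w*12))
    red=(((hsv[...,0]<5)|(hsv[...,0]>174))&(hsv[...,1]>150)&(hsv[...,2]>80)&(m>0)).astype(np.uint8)
    k,l,st,ce=cv2.connectedComponentsWithStats(red); 
    for j in range(1,k):
        if st[j,4]>6: print(" red",st[j],ce[j],atz(n,*ce[j],.121))
    a=im[y0:y1,x0:x1]; cv2.imwrite(f"pics/{n}0c.png",cv2.resize(a,None,fx=4.5,fy=4.5,interpolation=2))
```

```text
top flange c [ 0.63810085 -0.15493711] r 0.06905920846258025
 bar c [ 0.63460739 -0.15263674] ang 124.33336822455915 [0.0164384  0.09057055]
 red [288 176   4   7  22] [289.40909091 178.77272727] [ 0.62539112 -0.04548461  0.121     ]
scene flange c [ 0.63951211 -0.15524584] r 0.06925842794307409
 bar c [ 0.64797346 -0.15752306] ang 125.88878225489619 [0.02290062 0.09080587]
 red [234 205   5  10  44] [235.81818182 209.43181818] [ 0.62386237 -0.04500206  0.121     ]
```

View pics/top0c.png

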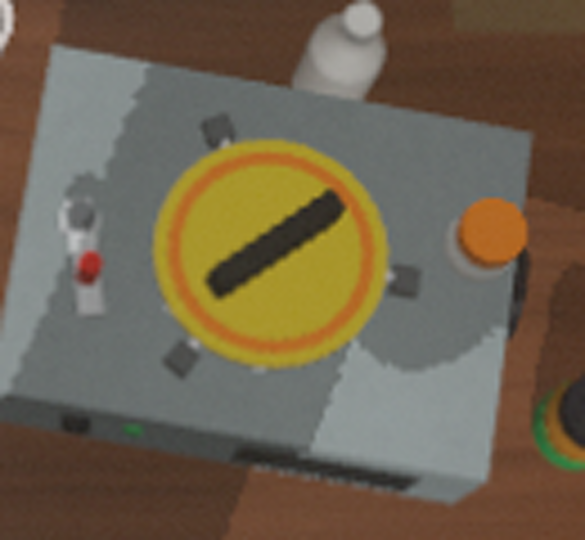

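View pics/scene0c.png

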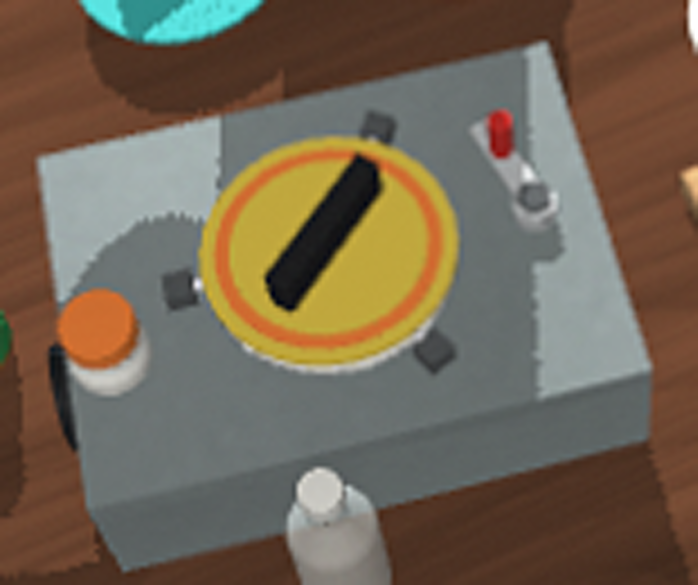

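```bash
cat >> h.py <<'E'
def tool():
    s=sensors.sense(); return s,np.array(s["tool_pos"]),cv2.Rodrigues(np.array(s["ee_rot"]))[0]
def go(P,ax=None):
    "shift in units in tool axes to P; turn (units of 4deg) to bring tool y along world angle ax (deg, mod 180)"
    s,p,R=tool(); print("pos",p.round(4),"j",s["joint_pos"].round(2),"f",np.round(s["ft_force"],1),"w",round(s["width"],3))
    print("xdir",np.degrees(np.arctan2(R[1,0],R[0,0])).round(2),"ydir",np.degrees(np.arctan2(R[1,1],R[0,1])).round(2))
    print("shift units",(R.T@(np.array(P)-p)/.03).round(2))
    if ax is not None:
        d=(np.degrees(np.arctan2(R[1,1],R[0,1]))-ax+90)%180-90; print("turn units",round(d/4,2))
E
python3 - <<'E'
from h import *
c=lambda n,x0,y0,u,v:atz(n,x0+u/4.5,y0+v/4.5,.09)
a=[c("top",270,120,*q) for q in((52,45),(532,132),(490,480),(5,397))]
print(np.round(a,3)); d=a[0]-a[1]; print("ydir from far edge",np.degrees(np.arctan2(d[1],d[0])),np.linalg.norm(d), "centre",np.mean(a,0))
b=[c("scene",125,180,*q) for q in((38,155),(545,42),(650,370),(92,508))]
print(np.round(b,3)); d=b[2]-b[3];print(np.degrees(np.arctan2(d[1],d[0])),np.linalg.norm(d));d=b[1]-b[0];print(np.degrees(np.arctan2(d[1],d[0])),np.linalg.norm(d),np.mean(b,0))
for A in(124.5,):go([.639,-.155,.17],A+90)
E
```

```text
[[ 0.773 -0.029  0.09 ]
 [ 0.718 -0.324  0.09 ]
 [ 0.502 -0.285  0.09 ]
 [ 0.553  0.002  0.09 ]]
ydir from far edge 79.4205672944421 0.3002660848283817 centre [ 0.63640954 -0.15881707  0.09      ]
[[ 0.503 -0.28   0.09 ]
 [ 0.56   0.013  0.09 ]
 [ 0.776 -0.029  0.09 ]
 [ 0.72  -0.319  0.09 ]]
79.21992246395179 0.2959819545972607
78.96222067644754 0.2987123257278166 [ 0.63958912 -0.15386529  0.09      ]
pos [ 0.1408 -0.5317  0.1766] j [-1.38  0.3   1.52  0.    1.32 -0.07] f [0.7 0.5 0.7] w 0.997
xdir 14.83 ydir -75.17
shift units [19.27 -7.89  0.22]
turn units 17.58
```

Request:
carry_out --pt "0 0.9 -0.37 0 0" --pt "0 0.9 -0.37 0 0" --pt "0 0.9 -0.37 0 0" --pt "0 0.9 -0.37 0 0" --pt "0 0.9 -0.37 0 0" --pt "0 0.9 -0.37 0 0" --pt "0 0.9 -0.37 0 0" --pt "0 0.9 -0.37 0 0" --pt "0 0.9 -0.37 0 0" --pt "0 0.9 -0.37 0 0" --force 20

```text
clock: 1.33
tool_pos: [0.3744, -0.3542, 0.1768]
ee_rot: [3.115, 0.405, 0.0]
ft_force: [0.0, -0.5, 0.3]
width: 0.499
```

Request:
carry_out --pt "0 0.9 -0.37 0 0" --pt "0 0.9 -0.37 0 0" --pt "0 0.9 -0.37 0 0" --pt "0 0.9 -0.37 0 0" --pt "0 0.9 -0.37 0 0" --pt "0 0.9 -0.37 0 0" --pt "0 0.9 -0.37 0 0" --pt "0 0.9 -0.37 0 0" --pt "0 0.9 -0.37 0 0" --pt "0 0 0 0 0"

```text
clock: 2.17
tool_pos: [0.5853, -0.1934, 0.1761]
ee_rot: [-3.114, -0.41, -0.0]
ft_force: [-0.6, 0.5, 0.1]
width: 0.5
```

Request:
carry_out --pt "0 0 0 0 -1" --pt "0 0 0 0 -1" --pt "0 0 0 0 -1" --pt "0 0 0 0 -1" --pt "0 0 0 0 -1" --pt "0 0 0 0 -1" --pt "0 0 0 0 -1" --pt "0 0 0 0 -1" --pt "0 0 0 0 -1" --pt "0 0 0 0 -1"

```text
clock: 3.0
tool_pos: [0.5825, -0.1968, 0.1766]
ee_rot: [-2.786, -1.451, 0.0]
ft_force: [-1.1, -0.7, -0.2]
width: 0.498
```

Request:
carry_out --pt "0 0 0 0 -1" --pt "0 0 0 0 -1" --pt "0 0 0 0 -1" --pt "0 0 0 0 -1" --pt "0 0 0 0 -1" --pt "0 0 0 0 -1" --pt "0 0 0 0 -1" --pt "0 0 0 0 -1" --pt "0 0 0 0 -1" --pt "0 0 0 0 -1"

```text
clock: 3.83
tool_pos: [0.5825, -0.1968, 0.1766]
ee_rot: [-2.122, -2.316, 0.0]
ft_force: [-0.1, 0.2, -0.1]
width: 0.499
```

Request:
carry_out --pt "0 0 0 0 -1" --pt "0 0 0 0 -1" --pt "0 0 0 0 -1" --pt "0 0 0 0 -1" --pt "0 0 0 0 -1" --pt "0 0 0 0 -1" --pt "0 0 0 0 -1" --pt "0 0 0 0 0" --pt "0 0 0 0 0"

```text
clock: 4.58
tool_pos: [0.5825, -0.1967, 0.1766]
ee_rot: [-1.506, -2.757, 0.0]
ft_force: [0.6, 0.8, -1.1]
width: 0.5
```

```bash
python3 -c "
from h import *
go([.639,-.155,.111],34.5)"
```

```text
pos [ 0.5825 -0.1967  0.1766] j [-0.39  0.45  1.32 -0.    1.37 -0.96] f [ 0.6  0.8 -1.1] w 0.5
xdir 122.69 ydir 32.69
shift units [0.15 2.34 2.19]
turn units -0.45
```

Request:
carry_out --pt "0 0.05 0.78 0 -0.45" --pt "0 0.05 0.78 0 0" --pt "0 0.05 0.78 0 0" --pt "0 0 0 0 0" --pt "0 0 0 0.5 0" --pt "0 0 0 0.5 0" --pt "0 0 0 0.5 0" --pt "0 0 0 0.4 0" --pt "0 0 0 0.2 0" --pt "0 0 0 0 0"

```text
clock: 5.42
tool_pos: [0.6377, -0.1536, 0.1123]
ee_rot: [-1.46, -2.779, 0.001]
ft_force: [0.2, 1.0, 0.1]
width: 0.501
```

```bash
python3 -c "
from h import *
go([.639,-.155,.111],34.5)
a=snapshot('scene')[180:310,125:280];b=snapshot('top')[120:240,270:400]
cv2.imwrite('pics/c1.png',np.hstack([cv2.resize(a,(400,400),interpolation=2),cv2.resize(b,(400,400),interpolation=2)]))"
```

```text
pos [ 0.6377 -0.1536  0.1123] j [-0.29  0.59  1.26 -0.    1.3  -0.9 ] f [0.2 1.  0.1] w 0.501
xdir 124.56 ydir 34.56
shift units [-0.06  0.01  0.04]
turn units 0.02
```

View pics/c1.png

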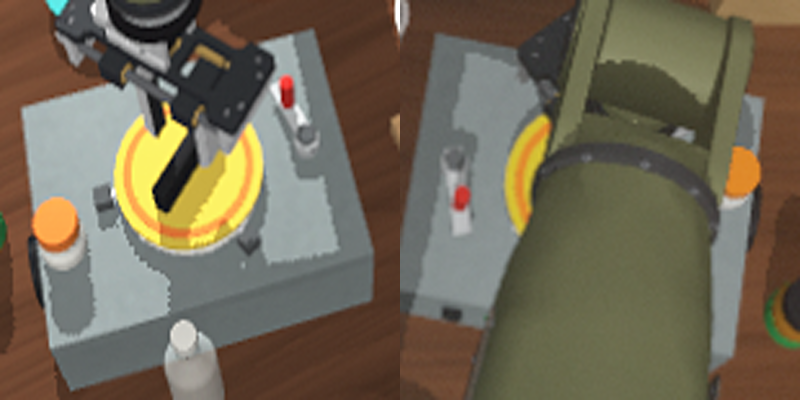

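Fingers straddle the black bar (left half, bar at about (180,170)), clear of knob and jar. Closing, then a light press.

Request:
carry_out --pt "-1 0 0 0 0" --pt "-1 0 0 0 0" --pt "-1 0 0 0 0" --pt "-1 0 0 0 0" --pt "-1 0 0 0 0" --pt "-1 0 0 0 0" --force 20

```text
clock: 6.02
tool_pos: [0.6384, -0.1535, 0.1137]
ee_rot: [1.46, 2.782, -0.0]
ft_force: [0.2, -0.6, 1.0]
width: 0.11
```

Request:
carry_out --pt "-1 0 0 0.03 0" --pt "-1 0 0 0.0 0"

```text
clock: 6.18
tool_pos: [0.6383, -0.1535, 0.1126]
ee_rot: [-1.46, -2.782, 0.0]
ft_force: [-0.1, -0.6, -0.8]
width: 0.003
```

Request:
carry_out --pt "-1 0 0 0.03 0" --pt "-1 0 0 0.0 0"

```text
clock: 6.35
tool_pos: [0.6383, -0.1535, 0.1116]
ee_rot: [-1.46, -2.782, 0.0]
ft_force: [0.1, 0.4, -0.0]
width: 0.005
```

```bash
python3 -c "
from h import *
go([.639,-.155,.111],34.5)
im=snapshot('scene')
for P in ([.639,-.155,.121],tool()[1]): print(proj('scene',P))
cv2.imwrite('pics/c2.png',cv2.resize(im[160:310,125:280],None,fx=4,fy=4,interpolation=2))"
```

```text
pos [ 0.6383 -0.1535  0.1116] j [-0.29  0.59  1.26  0.    1.29 -0.9 ] f [ 0.1  0.4 -0. ] w 0.005
xdir 124.63 ydir 34.63
shift units [-0.06 -0.01  0.02]
turn units 0.03
[196.83766945 231.25172541]
[197.75783662 232.6999622 ]
```

View pics/c2.png

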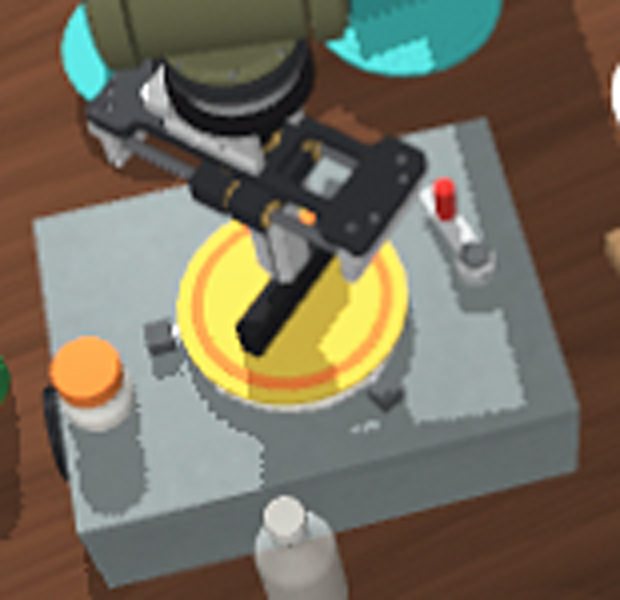

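```bash
python3 -c "
from h import *
c=np.array([.639,-.155]);u=np.array([-.567,.824]);v=np.array([.824,.567])
f=lambda P:((proj('scene',P)-[125,160])*4).round()
for s in(-.045,.045):
  for t in(-.008,.008): print('bar top',s,t,f([*(c+s*u+t*v),.136]))
s,p,R=tool()
for w in(-.03,-.008,0,.008,.03): print('tip',w,f(p+R[:,1]*w),'at+50mm',f(p+R[:,1]*w-R[:,2]*.05))
print(s['moment'],s['width'])
"
```

```text
bar top -0.045 -0.008 [230. 325.]
bar top -0.045 0.008 [253. 337.]
bar top 0.045 -0.008 [315. 211.]
bar top 0.045 0.008 [337. 222.]
tip -0.03 [250. 270.] at+50mm [239. 227.]
tip -0.008 [280. 285.] at+50mm [270. 242.]
tip 0 [291. 291.] at+50mm [281. 248.]
tip 0.008 [302. 296.] at+50mm [292. 254.]
tip 0.03 [333. 312.] at+50mm [324. 270.]
[ 0.02574944 -0.10025665 -0.03336688] 0.004722147553324024
```

```bash
python3 -c "
from h import *
a=snapshot('scene')[195:260,165:225]; b=cv2.imread('pics/scene0.png')[195:260,165:225]
for i in(a,):
  for P,c in((tool()[1],(255,0,255)),):
    pass
z=lambda i:cv2.resize(i,(400,433),interpolation=2)
a=z(a);b=z(b)
s,p,R=tool()
q=lambda P:tuple(int(t) for t in (proj('scene',P)-[165,195])*400/60)
cv2.circle(a,q(p),4,(255,0,255),-1)
for w in(-.01,.01): cv2.line(a,q(p+R[:,1]*w),q(p+R[:,1]*w-R[:,2]*.06),(0,255,0),1)
cv2.imwrite('pics/c3.png',np.hstack([b,a]))"
```

```text
(no output)
```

View pics/c3.png

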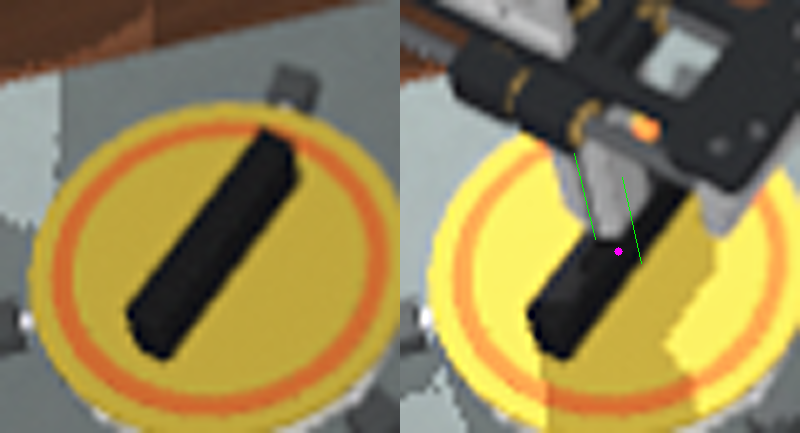

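Request:
carry_out --pt "-1 0 0 0.05 0" --pt "-1 0 0 0.0 0"

```text
clock: 6.62
tool_pos: [0.6383, -0.1535, 0.1101]
ee_rot: [-1.459, -2.782, 0.0]
ft_force: [0.1, 0.3, -0.5]
width: 0.005
```

Request:
carry_out --pt "-1 0 0 0.05 0" --pt "-1 0 0 0.0 0"

```text
clock: 6.78
tool_pos: [0.6382, -0.1535, 0.1085]
ee_rot: [-1.459, -2.782, 0.0]
ft_force: [0.4, 0.2, 0.3]
width: 0.003
```

```bash
python3 -c "
from h import *
print(env, [a for a in dir(env) if a[0]!='_'], env.tcp_to_grasp)
s=sensors.sense();print(s)"
```

```text
<Robot object at 0x7facb2967e00> ['PlanningError', 'tcp_to_grasp'] 0.0188
{'clock': 6.7833, 'joint_pos': array([-2.91776054e-01,  5.94127613e-01,  1.26096556e+00, -4.15095721e-05,
        1.28690351e+00, -8.96140782e-01]), 'joint_velocities': array([ 0.00110578,  0.0001174 , -0.00302623, -0.00041953,  0.00643964,
        0.00032663]), 'tau': array([ 5.49336793e-03, -6.91343021e+01, -3.51100230e+01,  3.32264404e-02,
        1.93384197e-02,  1.80285228e-04]), 'tool_pos': array([ 0.63822914, -0.15348814,  0.10849871]), 'ee_rot': array([-1.45947866e+00, -2.78156106e+00,  1.82180263e-04]), 'ft_force': array([0.37209585, 0.24452324, 0.29534871]), 'moment': array([-0.03293037, -0.12423714,  0.02671413]), 'width': 0.0030109661627962902}
```

Request:
carry_out --pt "-1 0 0 0.07 0" --pt "-1 0 0 0.0 0"

```text
clock: 6.95
tool_pos: [0.6386, -0.1536, 0.1075]
ee_rot: [1.459, 2.781, 0.0]
ft_force: [-0.5, -0.8, 5.7]
width: 0.005
```

Request:
carry_out --pt "-1 0 0 0.07 0" --pt "-1 0 0 0.0 0"

```text
clock: 7.12
tool_pos: [0.6391, -0.1537, 0.1074]
ee_rot: [1.458, 2.779, 0.001]
ft_force: [-5.5, 1.8, 18.6]
width: 0.005
```

Request:
carry_out --pt "-1 0 0 0.07 0" --pt "-1 0 0 0.0 0"

```text
clock: 7.28
tool_pos: [0.6397, -0.1539, 0.1073]
ee_rot: [1.457, 2.777, 0.002]
ft_force: [-9.1, 3.3, 30.5]
width: 0.005
```

Request:
carry_out --pt "-1 0 0 -0.3 0" --pt "-1 0 0 0 0" --pt "0 0 0 0 0" --pt "0 0 0 0 0" --pt "0 0 0 0 0" --pt "0 0 0 0 0" --pt "0 0 0 0 0" --pt "0 0 0 0 0"

```text
clock: 7.95
tool_pos: [0.6383, -0.1535, 0.1113]
ee_rot: [-1.459, -2.782, 0.0]
ft_force: [-0.0, 0.3, 0.4]
width: 0.4
```

```bash
python3 -c "
from h import *
go([.639,-.155,.108],34.5)
a=snapshot('scene')[175:265,145:245]
z=6;a=cv2.resize(a,None,fx=z,fy=z,interpolation=2)
s,p,R=tool()
q=lambda P:tuple(int(t) for t in (proj('scene',P)-[145,175])*z)
cv2.circle(a,q(p),4,(255,0,255),-1)
for w in(-.0235,.0235): cv2.line(a,q(p+R[:,1]*w),q(p+R[:,1]*w-R[:,2]*.06),(0,255,0),1)
cv2.imwrite('pics/c4.png',a)"
```

```text
pos [ 0.6383 -0.1535  0.1113] j [-0.29  0.59  1.26 -0.    1.29 -0.9 ] f [-0.   0.3  0.4] w 0.4
xdir 124.63 ydir 34.63
shift units [-0.06 -0.01  0.11]
turn units 0.03
```

View pics/c4.png

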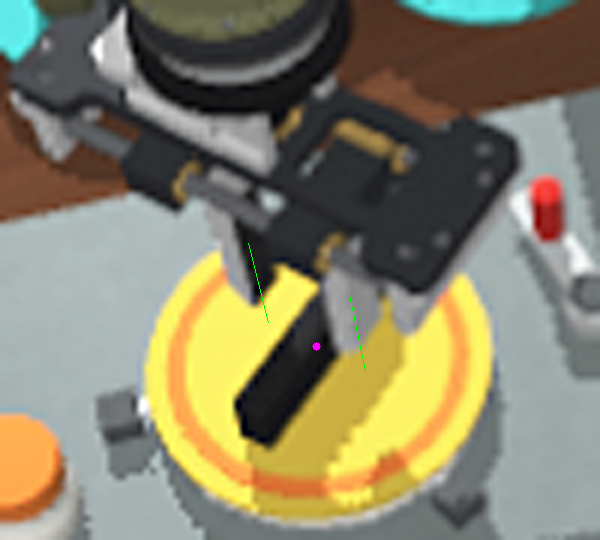

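Tips show about 20 px above where the reading puts them. So the tips really sit some 25 mm higher than the TCP reading, and the touch at 0.1075 was the bar's top. Going deeper with open fingers, checking force.

Request:
carry_out --pt "0 0 0 0.15 0" --pt "0 0 0 0.15 0" --pt "0 0 0 0 0"

```text
clock: 8.25
tool_pos: [0.6378, -0.1534, 0.1012]
ee_rot: [-1.459, -2.78, 0.001]
ft_force: [-0.3, 0.7, -0.8]
width: 0.5
```

Request:
carry_out --pt "0 0 0 0.1 0" --pt "0 0 0 0.1 0" --pt "0 0 0 0 0"

```text
clock: 8.5
tool_pos: [0.6381, -0.1534, 0.0958]
ee_rot: [-1.459, -2.781, 0.0]
ft_force: [0.7, -1.0, -0.5]
width: 0.5
```

Request:
carry_out --pt "0 0 0 0.1 0" --pt "0 0 0 0.1 0" --pt "0 0 0 0 0"

```text
clock: 8.75
tool_pos: [0.6381, -0.1535, 0.0898]
ee_rot: [-1.459, -2.781, 0.0]
ft_force: [-0.1, 0.1, -0.3]
width: 0.5
```

Request:
carry_out --pt "-1 0 0 0 0" --pt "-1 0 0 0 0" --pt "-1 0 0 0 0" --pt "-1 0 0 0 0" --pt "-1 0 0 0 0" --pt "-1 0 0 0 0" --pt "-1 0 0 0 0" --force 20

```text
clock: 9.33
tool_pos: [0.6384, -0.1534, 0.0907]
ee_rot: [1.46, 2.782, 0.0]
ft_force: [0.5, 1.6, 0.2]
width: 0.167
```

Request:
carry_out --pt "-1 0 0 0.04 0" --pt "-1 0 0 0 0"

```text
clock: 9.5
tool_pos: [0.6387, -0.1534, 0.0906]
ee_rot: [1.459, 2.781, 0.001]
ft_force: [-2.4, 2.8, 8.7]
width: 0.167
```

Request:
carry_out --pt "-1 0 0 0 0.5" --pt "-1 0 0 0 0.5" --pt "-1 0 0 0 0"

```text
clock: 9.75
tool_pos: [0.639, -0.1534, 0.0906]
ee_rot: [1.557, 2.726, 0.001]
ft_force: [0.2, 2.4, 7.7]
width: 0.169
```

Request:
carry_out --pt "-1 0 0 0 0.8" --pt "-1 0 0 0 0.8" --pt "-1 0 0 0 0.8" --pt "-1 0 0 0 0.8" --pt "-1 0 0 0 0.5" --pt "-1 0 0 0 0.5" --pt "-1 0 0 0 0"

```text
clock: 10.33
tool_pos: [0.6392, -0.1532, 0.0903]
ee_rot: [1.938, 2.47, 0.002]
ft_force: [3.2, 3.5, 5.0]
width: 0.166
```

Request:
carry_out --pt "-1 0 0 0 0.4" --pt "-1 0 0 0 0.4" --pt "-1 0 0 0 0.4" --pt "-1 0 0 0 0.4" --pt "-1 0 0 0 0"

```text
clock: 10.75
tool_pos: [0.6388, -0.1528, 0.0892]
ee_rot: [2.073, 2.361, 0.002]
ft_force: [4.5, 4.8, -1.0]
width: 0.166
```

Request:
carry_out --pt "-1 0 0 0 0.4" --pt "-1 0 0 0 0.4" --pt "-1 0 0 0 0.4" --pt "-1 0 0 0 0.4" --pt "-1 0 0 0 0"

```text
clock: 11.17
tool_pos: [0.6389, -0.1528, 0.0893]
ee_rot: [2.201, 2.242, 0.002]
ft_force: [5.9, 5.4, 0.4]
width: 0.182
```

```bash
python3 -c "
from h import *
go([.639,-.155,.0896],34.5)
print(sensors.sense()['moment'])
a=snapshot('scene')[175:265,145:245]
cv2.imwrite('pics/c5.png',cv2.resize(a,None,fx=6,fy=6,interpolation=2))"
```

```text
pos [ 0.6389 -0.1528  0.0893] j [-0.29  0.61  1.28  0.    1.25 -0.31] f [5.9 5.4 0.4] w 0.182
xdir 91.05 ydir 1.05
shift units [-0.07  0.   -0.01]
turn units -8.36
[ 0.88536925 -1.03375505  0.5239403 ]
```

View pics/c5.png

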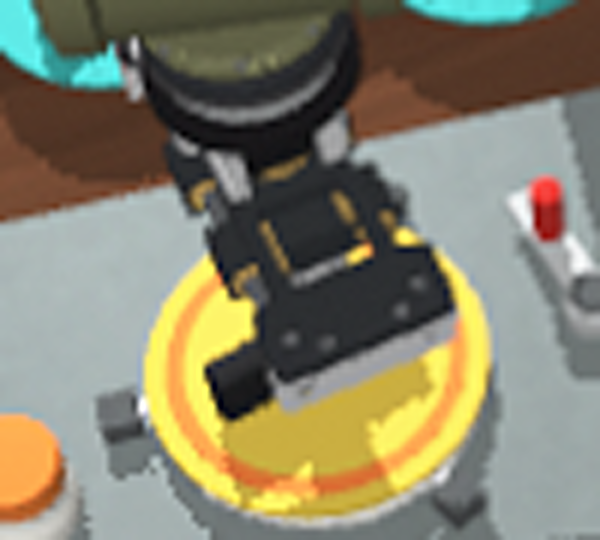

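Request:
carry_out --pt "-1 0 0 0 -0.5" --pt "-1 0 0 0 -0.5" --pt "-1 0 0 0 0"

```text
clock: 11.47
tool_pos: [0.6386, -0.1529, 0.0892]
ee_rot: [-2.118, -2.32, -0.001]
ft_force: [3.9, 5.1, -0.1]
width: 0.176
```

```bash
python3 -c "
from h import *
go([.639,-.155,.0896])
print(sensors.sense()['moment'])"
```

```text
pos [ 0.6386 -0.1529  0.0892] j [-0.29  0.61  1.28  0.    1.25 -0.38] f [ 3.9  5.1 -0.1] w 0.176
xdir 95.23 ydir 5.23
shift units [-0.07  0.01 -0.01]
[ 0.7082148  -0.82132328  0.05388861]
```

Request:
carry_out --pt "-1 0 0 0.04 0" --pt "-1 0 0 0 0"

```text
clock: 11.63
tool_pos: [0.639, -0.1529, 0.0885]
ee_rot: [2.12, 2.317, 0.002]
ft_force: [4.2, 5.2, 1.8]
width: 0.173
```

Request:
carry_out --pt "-1 0 0 0.03 0" --pt "-1 0 0 0 0"

```text
clock: 11.8
tool_pos: [0.639, -0.1528, 0.0879]
ee_rot: [2.12, 2.317, 0.003]
ft_force: [2.4, 6.6, 4.9]
width: 0.172
```

Request:
carry_out --pt "-1 0 0 0.04 0" --pt "-1 0 0 0 0"

```text
clock: 11.97
tool_pos: [0.6384, -0.1535, 0.0857]
ee_rot: [2.121, 2.317, -0.0]
ft_force: [4.0, 0.2, -2.8]
width: 0.175
```

Request:
carry_out --pt "-1 0 0 0.04 0" --pt "-1 0 0 0 0"

```text
clock: 12.13
tool_pos: [0.6385, -0.1534, 0.0844]
ee_rot: [2.122, 2.317, 0.001]
ft_force: [4.8, 2.6, -2.6]
width: 0.177
```

```bash
python3 -c "
from h import *
go([.639,-.155,.0896])
print(sensors.sense()['moment'])"
```

```text
pos [ 0.6385 -0.1534  0.0844] j [-0.29  0.62  1.28  0.    1.24 -0.38] f [ 4.8  2.6 -2.6] w 0.177
xdir 95.04 ydir 5.04
shift units [-0.06  0.01 -0.17]
[ 0.38013927 -1.30495371  0.19434791]
```

Request:
carry_out --pt "-1 0 0 0.06 0" --pt "-1 0 0 0 0"

```text
clock: 12.3
tool_pos: [0.6384, -0.1535, 0.0825]
ee_rot: [-2.122, -2.317, -0.0]
ft_force: [5.5, 1.0, -3.8]
width: 0.172
```

Request:
carry_out --pt "-1 0 0 0.06 0" --pt "-1 0 0 0 0"

```text
clock: 12.47
tool_pos: [0.6383, -0.1535, 0.0806]
ee_rot: [-2.122, -2.317, -0.0]
ft_force: [5.4, 0.8, -3.7]
width: 0.174
```

Request:
carry_out --pt "-1 0 0 0.05 0" --pt "-1 0 0 0 0"

```text
clock: 12.63
tool_pos: [0.6386, -0.1532, 0.0795]
ee_rot: [2.122, 2.317, 0.001]
ft_force: [5.9, 2.8, -0.9]
width: 0.18
```

Request:
carry_out --pt "-1 0 0 0.04 0" --pt "-1 0 0 0.0 0"

```text
clock: 12.8
tool_pos: [0.6389, -0.1531, 0.0788]
ee_rot: [2.121, 2.317, 0.002]
ft_force: [6.7, 4.1, -0.1]
width: 0.17
```

Request:
carry_out --pt "-1 0 0 0.04 0" --pt "-1 0 0 0.0 0"

```text
clock: 12.97
tool_pos: [0.6389, -0.1531, 0.0787]
ee_rot: [2.121, 2.316, 0.002]
ft_force: [2.1, 5.3, 9.8]
width: 0.172
```

```bash
python3 -c "
from h import *
go([.639,-.155,.0787])
print(sensors.sense()['moment'])
a=snapshot('scene')[185:265,145:245]
cv2.imwrite('pics/c6.png',cv2.resize(a,None,fx=7,fy=7,interpolation=2))"
```

```text
pos [ 0.6389 -0.1531  0.0787] j [-0.29  0.62  1.29  0.    1.23 -0.38] f [2.1 5.3 9.8] w 0.172
xdir 95.05 ydir 5.05
shift units [-0.06 -0.   -0.  ]
[ 1.04162724 -0.42913961  0.19346686]
```

View pics/c6.png

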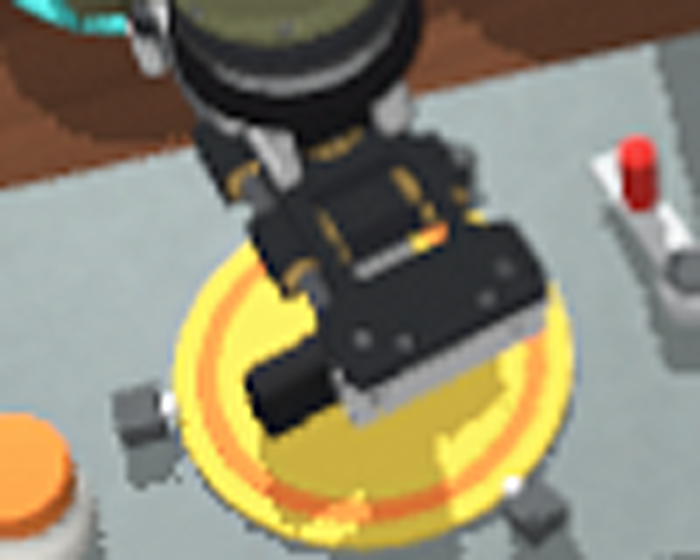

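Ten views used so far. The flange now lies at the box top, with no white rim showing at the near edge, and the tool stopped hard 12 mm lower. One firmer push, then release and lift.

Request:
carry_out --pt "-1 0 0 0.05 0" --pt "-1 0 0 0.0 0" --pt "-1 0 0 0.0 0"

```text
clock: 13.27
tool_pos: [0.6391, -0.1532, 0.0786]
ee_rot: [2.12, 2.316, 0.002]
ft_force: [-3.6, 6.6, 19.3]
width: 0.177
```

Request:
carry_out --pt "-1 0 0 -0.1 0" --pt "0 0 0 0 0" --pt "0 0 0 0 0" --pt "0 0 0 0 0" --pt "0 0 0 0 0" --pt "0 0 0 -0.5 0" --pt "0 0 0 -1 0" --pt "0 0 0 -1 0" --pt "0 0 0 -0.3 0" --pt "0 0 0 0 0"

```text
clock: 14.1
tool_pos: [0.6392, -0.1539, 0.1655]
ee_rot: [2.12, 2.314, 0.003]
ft_force: [-0.4, -0.3, 0.7]
width: 0.499
```

```bash
python3 -c "
from h import *
c=np.array([.639,-.155,0]);y=np.array([np.cos(np.radians(79.3)),np.sin(np.radians(79.3)),0]);x=np.array([y[1],-y[0],0])
pv=c+.115*y; print('pivot',pv)
im=snapshot('scene');hsv=cv2.cvtColor(im,cv2.COLOR_BGR2HSV)
m=np.zeros(im.shape[:2],bool);m[180:310,125:280]=1
yel=((hsv[...,0]>12)&(hsv[...,0]<35)&(hsv[...,1]>140)&(hsv[...,2]>90)&m).astype(np.uint8)
k,l,st,ce=cv2.connectedComponentsWithStats(yel);i=1+st[1:,4].argmax()
print('yellow bbox',st[i])
for z in(.094,.106):
  q=np.array([proj('scene',c+[.07*np.cos(t),.07*np.sin(t),z]) for t in np.linspace(0,6.28,200)]);print(z,'pred min',q.min(0).round(1),'max',q.max(0).round(1))
red=(((hsv[...,0]<5)|(hsv[...,0]>174))&(hsv[...,1]>150)&(hsv[...,2]>80)&m).astype(np.uint8)
k,l,st,ce=cv2.connectedComponentsWithStats(red);i=1+st[1:,4].argmax();kn=atz('scene',*ce[i],.121);print('knob',kn,ce[i])
d=kn-pv;print('r',np.linalg.norm(d[:2]),'latch deg',np.degrees(np.arctan2(d[1],d[0]))%360-169.3)
go([.64,-.05,.2])
cv2.imwrite('pics/c7.png',cv2.resize(im[170:270,130:260],None,fx=6,fy=6,interpolation=2))
"
```

```text
pivot [ 0.66035166 -0.04199953  0.        ]
yellow bbox [ 170  216   56   47 1601]
0.094 pred min [169.7 212.6] max [226.6 262.6]
0.106 pred min [168.8 210.1] max [226.3 260.4]
knob [ 0.62321916 -0.0453585   0.121     ] [235.57894737 209.28947368]
r 0.03728411995811287 latch deg 15.86885230780723
pos [ 0.6385 -0.1537  0.163 ] j [-0.29  0.55  1.2  -0.    1.39 -0.38] f [ 0.4  0.4 -0.8] w 0.498
xdir 95.02 ydir 5.02
shift units [ 3.44  0.35 -1.23]
```

View pics/c7.png

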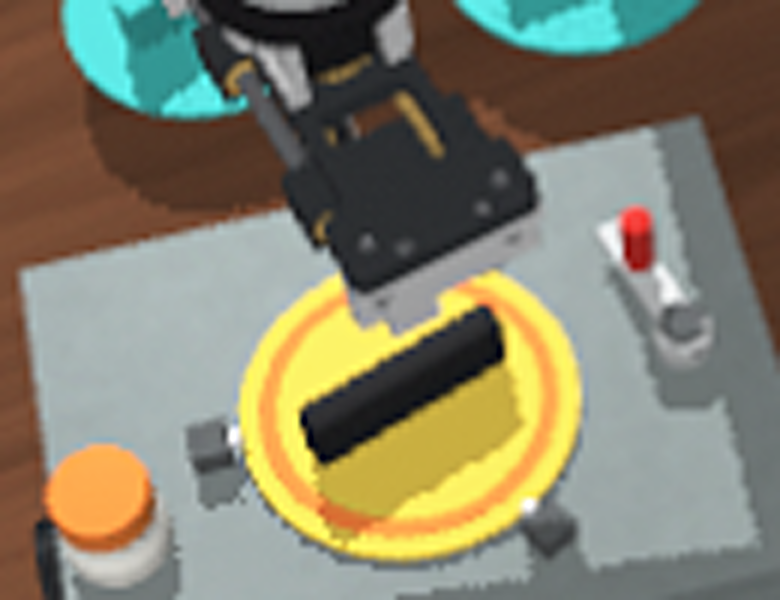

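Cartridge home: yellow lower edge at row 262, and prediction 262.6 for seated against 260.4 for high. The bar is free and level at (405,385). The knob is at (636,240) in the crop, so the latch is at about 0.27 rad. Next I grip the knob; 11 views used.

Request:
carry_out --pt "-0.3 0 0 0 1" --pt "-0.3 0 0 0 1" --pt "-0.3 0 0 0 1" --pt "-0.3 0 0 0 1" --pt "-0.3 0 0 0 1" --pt "-0.3 0 0 0 1" --pt "-0.3 0 0 0 1" --pt "-0.3 0 0 0 1" --pt "-0.3 0 0 0 1" --pt "-0.3 0 0 0 1"

```text
clock: 14.98
tool_pos: [0.6375, -0.1533, 0.1602]
ee_rot: [-2.787, -1.445, 0.004]
ft_force: [0.6, -0.1, 1.2]
width: 0.351
```

Request:
carry_out --pt "-0.3 0 0 0 1" --pt "-0.3 0 0 0 1" --pt "-0.3 0 0 0 1" --pt "-0.3 0 0 0 0" --pt "-0.3 0 0 0 0"

```text
clock: 15.4
tool_pos: [0.6378, -0.1534, 0.161]
ee_rot: [-2.92, -1.155, 0.003]
ft_force: [-0.7, 0.2, 0.1]
width: 0.351
```

```bash
python3 -c "
from h import *
go([.624,-.045,.163]);s,p,R=tool();print((R.T@[1,0,0]).round(3),(R.T@[0,1,0]).round(3))"
```

```text
pos [ 0.6378 -0.1534  0.161 ] j [-0.29  0.55  1.2  -0.    1.39  0.53] f [-0.7  0.2  0.1] w 0.351
xdir 43.15 ydir -46.85
shift units [ 2.13 -2.95 -0.06]
[ 0.73   0.684 -0.002] [ 0.684 -0.73   0.001]
```

Request:
carry_out --pt "-0.3 0.53 -0.74 0 0" --pt "-0.3 0.53 -0.74 0 0" --pt "-0.3 0.53 -0.74 0 0" --pt "-0.3 0.53 -0.73 0 0" --pt "-0.3 0 0 0 0" --pt "-0.3 0 0 0.4 0" --pt "-0.3 0 0 0.2 0" --pt "-0.3 0 0 0 0"

```text
clock: 16.07
tool_pos: [0.6235, -0.0463, 0.142]
ee_rot: [-2.921, -1.151, 0.005]
ft_force: [0.2, -0.6, -0.7]
width: 0.35
```

```bash
python3 -c "
from h import *
go([.624,-.045,.0925])
im=snapshot('scene')
s,p,R=tool()
q=lambda P:tuple(int(t) for t in (proj('scene',P)-[195,165])*8)
a=cv2.resize(im[165:240,195:285],None,fx=8,fy=8,interpolation=2)
cv2.circle(a,q([.624,-.045,.137]),4,(255,0,255),-1)
cv2.circle(a,q(p+[0,0,.0285]),4,(0,255,0),-1)
cv2.imwrite('pics/c8.png',a)"
```

```text
pos [ 0.6235 -0.0463  0.142 ] j [-0.13  0.5   1.33 -0.    1.32  0.69] f [ 0.2 -0.6 -0.7] w 0.35
xdir 43.02 ydir -46.98
shift units [ 0.04 -0.02  1.65]
```

View pics/c8.png

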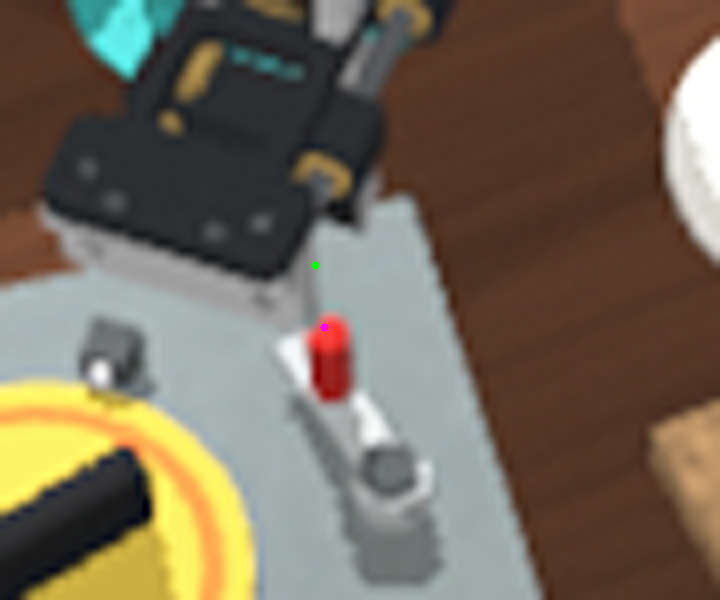

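The knob (top at (330,330)) lies under the tool axis, with no obstacle near. All 12 views are used. Descending with force checks.

Request:
carry_out --pt "-0.3 0 0 0.4 0" --pt "-0.3 0 0 0.3 0" --pt "-0.3 0 0 0 0"

```text
clock: 16.37
tool_pos: [0.6234, -0.0457, 0.1211]
ee_rot: [-2.921, -1.151, 0.005]
ft_force: [0.3, -0.2, 0.4]
width: 0.348
```

Request:
carry_out --pt "-0.3 0 0 0.15 0" --pt "-0.3 0 0 0.15 0" --pt "-0.3 0 0 0.0 0"

```text
clock: 16.62
tool_pos: [0.6242, -0.0454, 0.114]
ee_rot: [-2.922, -1.152, 0.001]
ft_force: [0.5, 0.9, -0.2]
width: 0.352
```

Request:
carry_out --pt "-0.3 0 0 0.15 0" --pt "-0.3 0 0 0.15 0" --pt "-0.3 0 0 0.15 0" --pt "-0.3 0 0 0.0 0"

```text
clock: 16.95
tool_pos: [0.624, -0.0453, 0.1002]
ee_rot: [-2.922, -1.152, 0.002]
ft_force: [-0.0, 0.5, -1.5]
width: 0.354
```

Request:
carry_out --pt "-0.3 0 0 0.15 0" --pt "-0.3 0 0 0.0 0" --pt "-1 0 0 0 0" --pt "-1 0 0 0 0" --pt "-1 0 0 0 0" --pt "-1 0 0 0 0" --pt "-1 0 0 0 0" --force 15

```text
clock: 17.53
tool_pos: [0.6245, -0.0454, 0.097]
ee_rot: [2.923, 1.152, 0.0]
ft_force: [-0.8, -0.8, 0.7]
width: 0.146
```

```bash
python3 -c "
from h import *
go([.624,-.045,.0925])"
```

```text
pos [ 0.6245 -0.0454  0.097 ] j [-0.13  0.54  1.38 -0.    1.23  0.69] f [-0.8 -0.8  0.7] w 0.146
xdir 43.03 ydir -46.97
shift units [-0.   -0.02  0.15]
```

```bash
python3 -c "
from h import *
s,p,R=tool();pv=np.array([.6604,-.042])
r=p[:2]-pv;a0=np.arctan2(r[1],r[0]);prev=r
for i in range(1,13):
  a=a0+np.radians(73)*i/12; q=.036*np.array([np.cos(a),np.sin(a)])
  if i==1: prev=.036*np.array([np.cos(a0),np.sin(a0)])
  d=R[:2,:2].T@(q-prev)/.03; print(d.round(2)); prev=q"
```

```text
[-0.07  0.1 ]
[-0.06  0.11]
[-0.05  0.12]
[-0.04  0.12]
[-0.02  0.13]
[-0.01  0.13]
[0.   0.13]
[0.02 0.13]
[0.03 0.12]
[0.04 0.12]
[0.06 0.11]
[0.07 0.11]
```

Request:
carry_out --pt "-1 -0.07 0.1 0 0" --pt "-1 -0.06 0.11 0 0" --pt "-1 -0.05 0.12 0 0" --pt "-1 -0.04 0.12 0 0" --pt "-1 0 0 0 0"

```text
clock: 17.95
tool_pos: [0.628, -0.0604, 0.0969]
ee_rot: [-2.922, -1.152, 0.004]
ft_force: [-8.9, -1.6, 5.3]
width: 0.14
```

Request:
carry_out --pt "-1 -0.02 0.13 0 0" --pt "-1 -0.01 0.13 0 0" --pt "-1 0 0.13 0 0" --pt "-1 0.02 0.13 0 0" --pt "-1 0 0 0 0"

```text
clock: 18.37
tool_pos: [0.6393, -0.0718, 0.0969]
ee_rot: [-2.923, -1.152, 0.001]
ft_force: [-3.0, -0.8, 2.6]
width: 0.14
```

Request:
carry_out --pt "-1 0.03 0.12 0 0" --pt "-1 0.04 0.12 0 0" --pt "-1 0.06 0.11 0 0" --pt "-1 0.07 0.11 0 0" --pt "-1 0 0 0 0" --pt "-1 0 0 0 0"

```text
clock: 18.87
tool_pos: [0.6532, -0.0775, 0.0971]
ee_rot: [2.922, 1.152, 0.001]
ft_force: [-1.4, -0.6, 3.4]
width: 0.144
```

```bash
python3 -c "
from h import *
go([.6537,-.0774,.097]);s,p,R=tool();d=p[:2]-[.6604,-.042];print(np.linalg.norm(d),np.degrees(np.arctan2(d[1],d[0]))%360-169.3)"
```

```text
pos [ 0.6532 -0.0775  0.0971] j [-0.17  0.61  1.27 -0.    1.27  0.65] f [-1.4 -0.6  3.4] w 0.144
xdir 43.03 ydir -46.97
shift units [0.01 0.01 0.  ]
0.03622081407315279 89.21242200506651
```

Request:
carry_out --pt "-0.3 0 0 0 0" --pt "-0.3 0 0 0 0" --pt "-0.3 0 0 0 0" --pt "-0.3 0 0 0 0" --pt "-0.3 0 0 -0.5 0" --pt "-0.3 0 0 -1 0" --pt "-0.3 0 0 -1 0" --pt "-0.3 0 0 -1 0" --pt "-0.3 0 0 -0.5 0" --pt "-0.3 0 0 0 0"

```text
clock: 19.7
tool_pos: [0.6542, -0.0776, 0.2211]
ee_rot: [2.92, 1.151, 0.009]
ft_force: [-0.2, 0.2, 0.2]
width: 0.348
```

Request:
carry_out --pt "-0.3 -0.8 0 0 0" --pt "-0.3 -0.8 0 0 0" --pt "-0.3 -0.8 0 0 0" --pt "-0.3 -0.8 0 0 0" --pt "-0.3 -0.8 0 0 0" --pt "-0.3 -0.8 0 0 0" --pt "-0.3 0 0 0 0" --pt "-0.3 0 0 0 0" --pt "-0.3 0 0 0 0"

```text
clock: 20.45
tool_pos: [0.5479, -0.1753, 0.2161]
ee_rot: [-2.922, -1.152, 0.001]
ft_force: [-0.6, 1.2, -0.8]
width: 0.349
```

```bash
python3 -c "
from h import *
go([.6537,-.0774,.2])
im=snapshot('scene');hsv=cv2.cvtColor(im,cv2.COLOR_BGR2HSV)
m=np.zeros(im.shape[:2],bool);m[180:310,125:280]=1
yel=((hsv[...,0]>12)&(hsv[...,0]<35)&(hsv[...,1]>140)&(hsv[...,2]>90)&m).astype(np.uint8)
k,l,st,ce=cv2.connectedComponentsWithStats(yel);i=1+st[1:,4].argmax();print('yellow',st[i])
red=(((hsv[...,0]<5)|(hsv[...,0]>174))&(hsv[...,1]>150)&(hsv[...,2]>80)&m).astype(np.uint8)
k,l,st,ce=cv2.connectedComponentsWithStats(red);i=1+st[1:,4].argmax();kn=atz('scene',*ce[i],.121)
d=kn[:2]-[.6604,-.042];print('knob',kn,st[i],'latch deg',np.degrees(np.arctan2(d[1],d[0]))%360-169.3,np.linalg.norm(d))
old=cv2.imread('pics/scene0.png')
for t in('lacquer','thinner','pot','paint','cork_rest'):
  print(t,[(round(b['confidence'],2),np.round(np.array(b['xy'])*[512,384])) for b in nets.boxes_of(t,'scene')[:2]])
d=cv2.absdiff(im,old).max(2)
for n,(x,y) in dict(lac=(114,250),thin=(200,300),pot=(295,271),paint=(147,256),cork=(288,228)).items(): print(n,(d[y-12:y+12,x-10:x+10]>50).mean().round(2))
"
```

```text
pos [ 0.5479 -0.1753  0.2161] j [-0.37  0.33  1.39  0.    1.42  0.45] f [-0.6  1.2 -0.8] w 0.349
xdir 43.02 ydir -46.98
shift units [4.81 0.02 0.54]
yellow [ 170  214   56   49 1714]
knob [ 0.65288152 -0.07759252  0.121     ] [226 219   6  10  42] latch deg 88.77231731487166 0.036377951204674984
lacquer [(0.67, array([112., 250.]))]
thinner [(0.93, array([199., 300.])), (0.29, array([212., 262.]))]
pot [(0.71, array([294., 272.]))]
paint [(0.76, array([146., 255.]))]
cork_rest [(0.67, array([284., 227.]))]
lac 0.0
thin 0.0
pot 0.02
paint 0.5
cork 0.35
```

```bash
python3 -c "
from h import *
workorder.close_job()"
```

```text
the job is handed in; nothing more can be done
```

The cartridge is pressed home, the latch is swung over its rim, and the job is handed in at about 21 s of the 58 s; no verdict was reported.

**What I did**
- **Cartridge:** I gripped the black handle at 20 N and turned the cartridge under about 8 N until the keys caught. That was about 30° round. I then eased back and pressed it down 12 mm to a hard stop. The final push was 19 N.
- **Latch:** I took the red knob between the fingers and carried it along its arc, then released it and backed the arm clear.

**Last checks**
- **Cartridge:** once the cartridge was released, the flange's lower edge sat at picture row 262. A seated cartridge should show 262.6, and one riding high 260.4.
- **Latch:** the camera put it at about 88.8° (1.55 rad).
- **Bystanders:** the network found the jars, bottle, pot and cork block within a few pixels of their starting places. A plain before-and-after picture comparison did show changes at the paint jar and cork block. I took these for shadow changes and did not look further.
- **Arm:** no contact force remained on the tool.

**What disagreed**
- **TCP height:** the real fingertips sat about 28 mm higher than the reading. My first grip closed on air above the handle bar, and feeling for the surface then pressed about 30 N on the bar's top, under the 60 N limit. I allowed for the offset after that.
- **Latch start:** it stood at about 0.27 rad, not at 0.

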